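# Pull the sample tray home against the bench stop and load the last vial

## Robot

A 6-joint arm with a two-finger parallel gripper is mounted at the origin on a cart in front of the work surface, level with it; the furniture and walls round the work are solid. World frame = base frame: x ahead of the robot, y to its left, z up, the work surface at z = 0. Lengths are in m, angles in rad, forces in N, time in s.
With the tool pointing down it reaches from about 0.3 to 0.85 m from the base axis. Payload 4.2 kg.
Tool frame: the origin (TCP) lies on the centre line of the jaws, within the pads' length; the fingertips stand 14 mm ahead of it and the grasp point (between the pads) lies 5 mm behind it; z points along the fingers, y is the line along which they close (so a half turn about z gives the same grasp; the last joint's range is limited). The gripper opens to 91 mm and grips with 3 to 60 N. Pads are 32 mm wide; open, the fingers measure 118 mm over their backs; the gripper's body (76 mm by 178 mm) begins 60 mm behind the grasp point.
Start: joints at [1.16, 0.32, 1.565, -0, 1.257, -0.02], TCP at [0.219, 0.532, 0.228] pointing down, gripper open.
Joint ranges: [-3.11, 3.11], [-0.84, 2.01], [0.21, 2.61], [-1.34, 4.49], [0.05, 2.63], [-2.56, 2.56]. Speed limits (rad/s): [2.57, 2.57, 3.14, 3.14, 3.14, 3.14].

## Interface

Orientations are given as [roll, pitch, yaw] about the fixed x, y, z axes, in that order (R = Rz(yaw) Ry(pitch) Rx(roll)).
In Python, from bench import bot gives the robot as it stands. The module is installed in compiled form; this text tells all that it offers.
- The arm moves only by the tool jog_arm, never from a script. Its arguments are lists of equal length, an entry for each row: "translation": the shift along the world's x, y, z in mm, a list of three; "rotation": the turn, a rotation vector about the world's x, y, z in degrees, a list of three. In form: {"translation": [[dx, dy, dz], ...], "rotation": [[rx, ry, rz], ...]}. A call has 1 to 20 rows; each row shifts and turns the commanded pose from where the row before left it; what a row does not reach is not made up. A row lasts 1/12 s, in which the tool goes at most 41.7 mm and 7.16 degrees, less where a joint would pass 70% of its speed; a pose out of reach is approached as far as the arm can. A call with a gripper value outside its range is refused whole. "gripper" is the finger opening in mm, from 0 to 91.2, set as the call begins (left out, the last holds). The fingers move at their own pace and stop on an object; "grip_force" is the grip in N (left out, the last holds). Time passes only in rows, so rows that do not move let the fingers close. It gives the time, the measured TCP pose, the force, the opening and the grip force at its end, in the units of the state.
- bot.get_obs(): the state, without advancing time (a new reading comes with each control period).
- bot.camera(name): name is "scene" or "top"; returns the picture (384x512x3 uint8, red, green, blue); there is no depth.
- bot.calibration(name): a dict with "fx", "fy", "cx", "cy" (pixels), "rvec" (rotation vector, rad) and "tvec" (3), from world to camera coordinates, as OpenCV has them. Camera axes: x right, y down, z forward; pixel columns grow to the right and rows downward; lengths in m; the calibration is good to about 2 mm. A picture is of the moment at which its call begins. calibration takes no time and is no camera call.
- bot.job_done(): hands the job in; it is judged then, once.
Trained networks look in the newest picture that a camera, given by its name, has taken for a name from the list of things; names that differ only in an ending like _2 or _b are one class to them, and where a whole thing is asked for, a point or a joint stands for the part that bears it (a point fixed in the world has none). Each returns a list of dicts, best first, with "p" (0 to 1); they miss things now and then, are a little off and sometimes report something else, mostly with a low value. They report only what shows in the picture. A call takes as long as a camera call. They do not tell look-alikes from the thing itself.
- bot.recognise(query, camera): "point" ([x, y, z] in m, in world coordinates, good to about 4 mm: the middle of the surface that is visible of it).
- bot.trace(query, camera): "mask" (384x512 bool, what is visible of it).
The state is a dict: "clock": time; "joint_pos": joint angles; "dq": joint speeds; "joint_torque": joint torques, N m; "eef_pos": TCP position; "tool_rot": TCP orientation; "ft_force": force on the tool from outside, world axes, zero at the start; "moment": the same for the moment, N m; "grip_width": finger opening in m; "grip_force": force on a finger pad.
Only numpy, scipy, OpenCV 4.12 (cv2) and the standard library are available. Lean on these libraries where they do the work, as an engineer would, in place of code of your own. Each camera call takes 0.05 s, during which the arm holds its last target. There are 200 camera calls.

## Task

Hook the fingertips behind the far rim of the steel sample tray and slide it, without lifting it, towards you until it lies flush against the rubber-faced stop bar of the blue bench fence; the bar's setting is not known exactly, so feel for it and keep a steady pull of about 10 N (never over 25 N) on the tray for about a second so that it is truly home. Then stand the black-capped vial upright in the tray's empty near compartment. Leave the tray's other contents upright in it, and do not disturb the white tin and the brass weight beside it.

Things in the scene. Friction and masses are not known exactly. Their poses are not given: they have to be found in the camera images.
- fence: Bench fence screwed to the mat near the robot: aluminium foot 190 mm wide (y), blue block (x -25 to +1 mm, 150 mm wide, top z 36 mm), two black thumbscrews (top z 48 mm). Before the block, on two rods, the stop bar with a black rubber face to +x. Origin: on the mat under its middle; x points away from the robot, to the tray, square to the bar; z up.
- bar_face (a point): Point of the fence, 30 mm in +x from its origin, 23 mm up. The rubber face of the stop bar (130 mm wide along y, z 10 to 36 mm) lies 0 to 12 mm in the fence's +x from this point: the bar is clamped at a setting that differs each time and is not reported. The bar is rigid and does not yield to pulls under 25 N.
- tray: Open steel tray, 0.35 to 0.7 kg, loose on the mat (drags at 2 to 6 N). Origin: under the centre of its bottom; x to its far side, y along its length, z up. Walls 130 (x) by 160 mm (y) outside, 4 mm thick, 30 mm high; floor 4 mm. When home its origin lies 98 to 110 mm in the fence's +x from the fence's origin. The far compartment (x -8.5 to 61 mm) holds a vial and a dish.
- tray_far_rim (a point): Outer edge of the tray's far rim, at its middle, 68 mm in the tray's +x from its origin, 30 mm up. The rim is a rolled bead, 6 mm thick, 3 mm outside the wall all round, top z 33 mm. It can be hooked from beyond by fingertips lowered to just above the mat; two fingers spread along the rim (y) keep the tray from turning.
- tray_near (a point): Centre of the floor of the tray's empty near compartment, at tray x -36 mm, 4 mm up. The compartment spans tray x -61 to -11.5 mm and y -76 to +76 mm; the divider behind it is 3 mm thick and its top is at z 21 mm.
- vial_1: Black-capped glass vial, 25 mm diameter, 51 mm tall, about 30 g, standing on the mat to one side of the fence, left or right (it may swap places with the tin). Origin: centre of its underside; z is up along it.
- vial_2: White-capped vial, 25 mm diameter, 45 mm tall, standing in the far compartment of the tray (left or right end). Origin: centre of its underside.
- petri_dish: Flat round dish, 59 mm diameter, 15 mm tall, lying in the far compartment of the tray. Origin: centre of its underside.
- o_ring_tin: White round tin, 52 mm diameter, 26 mm tall, standing on the mat on the other side from the black-capped vial; to be left alone. Origin: centre of its underside.
- weight_200: Brass weight with a knob, 30 mm diameter, 47 mm tall, standing left of the tray; to be left alone. Origin: centre of its underside.
Not all that is in view belongs to the job. Leave any pink or turquoise look-alike of the vial_1 alone.

How it is judged:
By the outcome, as a careful person would: the job done as asked, in the order asked, and still so for the second after the job is handed in, with the robot touching nothing.
It also fails if it takes over 54 s, if anything falls off the work surface, if the arm or the gripper's body presses on something with over 40 N, if the wrist force passes 120 N, or if a joint passes its speed limit or range.

## Working session

There is one attempt and no reset: what is moved stays moved. The work goes in short steps, Python scripts to look and compute and a tool call to move; the robot and the scene stay as the last step left them, time stands still between calls to the robot, and variables do not carry over. Pictures are saved under pics/ and viewed, at most 10 in all, crops included, and the job is handed in when it is done.

Besides the shell and the picture viewer there is one more tool, called after "Emit:" as name(argument=value, ...), one argument or row to a line, values as JSON. jog_arm: Moves the arm, as the interface text tells. Its arguments: {"type":"object","properties":{"translation":{"type":"array","items":{"type":"array","items":{"type":"number"}}},"rotation":{"type":"array","items":{"type":"array","items":{"type":"number"}}},"gripper":{"type":"number"},"grip_force":{"type":"number"}},"required":["translation","rotation"]}

```bash
mkdir -p pics; cat > h.py <<'E'
import numpy as np, cv2
from bench import bot
def cal(n):
    c=bot.calibration(n);K=np.array([[c["fx"],0,c["cx"]],[0,c["fy"],c["cy"]],[0,0,1.]])
    return K,cv2.Rodrigues(np.array(c["rvec"],float))[0],np.array(c["tvec"],float).ravel()
def proj(n,p):
    K,R,t=cal(n);q=(K@(R@np.atleast_2d(p).T+t[:,None])).T;return q[:,:2]/q[:,2:]
def onz(n,uv,z):
    K,R,t=cal(n);C=-R.T@t;d=R.T@np.linalg.solve(K,[*uv,1.]);return C+d*(z-C[2])/d[2]
def tri(uv1,uv2,n1="scene",n2="top"):
    P=[];
    for n in(n1,n2):
        K,R,t=cal(n);P.append(K@np.c_[R,t])
    X=cv2.triangulatePoints(P[0],P[1],np.array(uv1,float),np.array(uv2,float)).ravel();return X[:3]/X[3]
E
python3 - <<'E'
from h import *
o=bot.get_obs();print(o["clock"],o["eef_pos"],o["tool_rot"],o["ft_force"])
for n in("scene","top"):
    im=bot.camera(n);cv2.imwrite(f"pics/{n}0.png",cv2.resize(im[:,:,::-1],(800,600)))
    K,R,t=cal(n);print(n,K[0,0],-R.T@t)
    for q in("fence","tray","tray_far_rim","tray_near","bar_face","vial_1","petri_dish","o_ring_tin","weight_200"):
        for d in bot.recognise(q,n)[:5]:
            print(n,q,round(d["p"],2),np.round(d["point"],4),proj(n,d["point"]).round(0)[0])
print(bot.get_obs()["clock"])
E
```

```text
0.0 [0.21886144 0.53119137 0.22712639] [-3.13981253e+00 -2.23362969e-05  2.75075481e+00] [ 0.56278172 -0.18743293 -0.35678126]
scene 447.4000757550497 [-0.22214614  0.50047035  0.6570494 ]
scene fence 0.77 [0.3656 0.0608 0.0208] [297. 240.]
scene tray 0.91 [0.5739 0.0356 0.0138] [256. 193.]
scene tray 0.48 [0.6143 0.339  0.0221] [133. 223.]
scene tray_far_rim 0.83 [0.5715 0.0357 0.015 ] [257. 193.]
scene tray_near 0.97 [0.5733 0.0385 0.0135] [256. 193.]
scene bar_face 0.96 [0.3709 0.0622 0.0205] [295. 239.]
scene vial_1 0.84 [0.4831 0.2984 0.0296] [172. 247.]
scene vial_1 0.83 [0.4169 0.2899 0.0327] [188. 263.]
scene vial_1 0.62 [0.6072 0.0776 0.0326] [235. 186.]
scene vial_1 0.62 [0.414  0.3424 0.0352] [164. 273.]
scene petri_dish 0.5 [0.6071 0.0036 0.0083] [260. 185.]
scene o_ring_tin 0.87 [ 0.4627 -0.2246  0.0202] [365. 179.]
scene weight_200 0.63 [0.6145 0.3397 0.0232] [133. 223.]
top 425.8797791903425 [0.30369516 0.01632661 1.01796081]
top fence 0.59 [0.3728 0.0471 0.0226] [242. 265.]
top tray 0.89 [0.5749 0.0458 0.0079] [247. 183.]
top tray_far_rim 0.62 [0.5755 0.0408 0.003 ] [249. 183.]
top tray_near 0.95 [0.5827 0.0416 0.0033] [249. 180.]
top tray_near 0.68 [ 0.6056 -0.0052  0.0068] [269. 172.]
top bar_face 0.8 [0.3727 0.0524 0.0236] [239. 265.]
top vial_1 0.63 [0.4895 0.2938 0.0468] [139. 209.]
top vial_1 0.58 [0.6024 0.068  0.0478] [238. 167.]
top vial_1 0.57 [0.4193 0.3338 0.0474] [118. 238.]
top petri_dish 0.84 [ 0.606  -0.0044  0.0092] [268. 172.]
top o_ring_tin 0.68 [ 0.4743 -0.2293  0.0262] [362. 228.]
top weight_200 0.58 [0.6204 0.3278 0.0295] [133. 157.]
1.0
```

View pics/scene0.png

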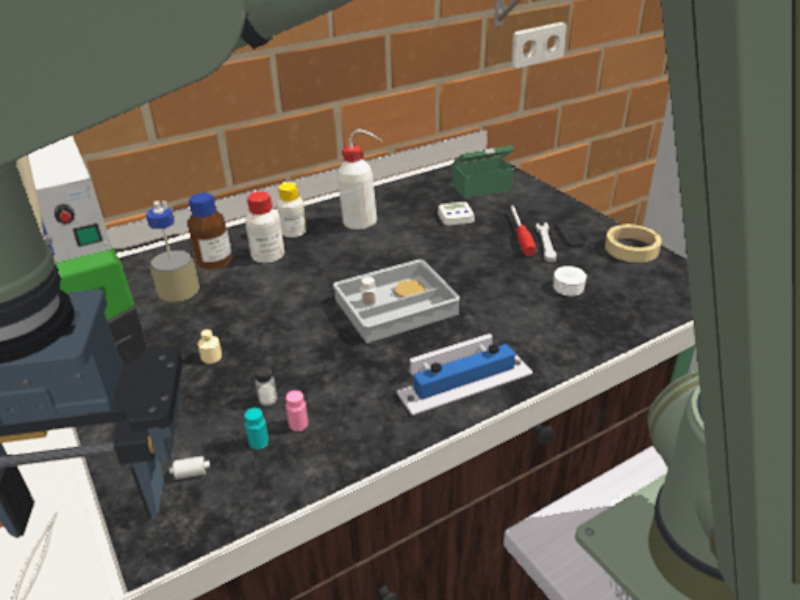

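View pics/top0.png

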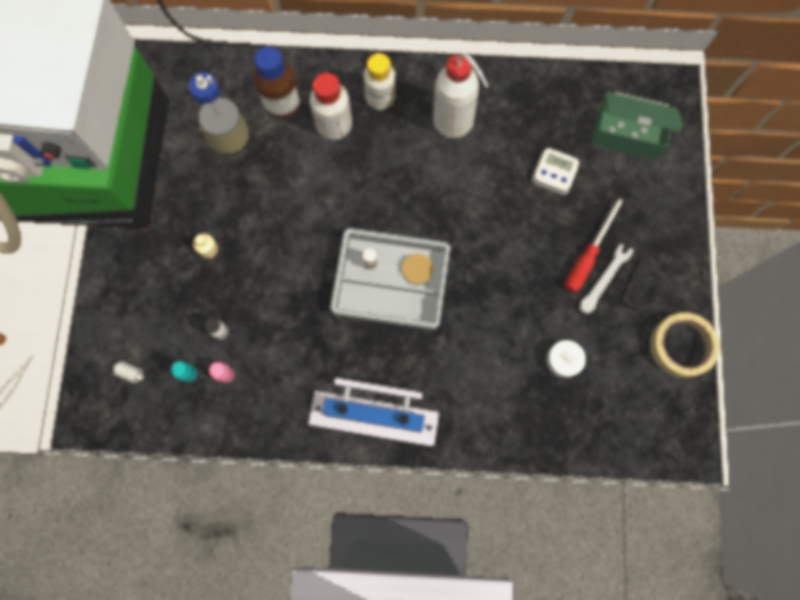

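The scene view (800×600) shows the tray at (396,300) and the fence at (465,370). The vial_1 candidates are a dark-capped vial at (265,388), a pink one at (296,410), a turquoise one at (257,428) and a white-capped one in the tray at (368,290). The dark-capped vial (top view 215,325) fits; I'll confirm it in an enlarged crop and measure the fence and tray poses.

```bash
python3 - <<'E'
from h import *
I={}
for n in("scene","top"): I[n]=bot.camera(n)
def mask(n,q,k=0):
    r=bot.trace(q,n); print(n,q,[(round(d["p"],2),int(d["mask"].sum()),np.argwhere(d["mask"]).mean(0)[::-1].round(0)) for d in r[:5]]); return r
for n in I:
    m=mask(n,"tray")[0]["mask"].astype(np.uint8)
    c=max(cv2.findContours(m,0,2)[0],key=cv2.contourArea)
    if n=="top":
        pts=np.array([onz(n,p[0],0.033)[:2] for p in c],np.float32)
        print("tray rect z33",cv2.minAreaRect(pts*1000))
        h=cv2.approxPolyDP(cv2.convexHull(c),6,True)[:,0];print([onz(n,p,.033).round(4)[:2] for p in h])
    im=I[n];hsv=cv2.cvtColor(im,cv2.COLOR_RGB2HSV)
    b=cv2.inRange(hsv,(105,120,50),(125,255,255));
    x0,y0,x1,y1=(255,215,345,265) if n=="scene" else (190,240,290,285)
    z=np.zeros_like(b);z[y0:y1,x0:x1]=b[y0:y1,x0:x1]
    p=np.argwhere(z)[:,::-1]
    w=np.array([onz(n,q,0.036)[:2] for q in p],np.float32)*1000
    print(n,"blue",len(p),cv2.minAreaRect(w),w.mean(0))
    for d in mask(n,"vial_1"):
        mm=np.argwhere(d["mask"]);print(mm.min(0)[::-1],mm.max(0)[::-1])
    mask(n,"fence")
s=I["scene"][215:305,130:220];t=I["top"][190:250,100:160];f=I["top"][140:290,200:300]
out=np.hstack([cv2.resize(a,(w,390),interpolation=2) for a,w in((s,390),(t,390))])
cv2.imwrite("pics/crop1.png",out[:,:,::-1]);cv2.imwrite("pics/crop2.png",cv2.resize(f,(400,600),interpolation=2)[:,:,::-1])
E
```

```text
scene tray [(0.95, 2510, array([255., 193.]))]
scene blue 1009 ((359.604736328125, 62.48200988769531), (158.90443420410156, 49.293357849121094), 84.26416015625) [358.9011   65.60794]
scene vial_1 [(0.82, 292, array([190., 263.])), (0.71, 170, array([236., 187.])), (0.54, 220, array([170., 248.])), (0.51, 315, array([163., 274.]))]
[183 251] [196 275]
[231 178] [240 196]
[165 236] [176 258]
[156 261] [170 287]
scene fence [(0.73, 2412, array([294., 239.]))]
top tray [(0.88, 3498, array([249., 179.])), (0.59, 164, array([131., 157.]))]
tray rect z33 ((581.7132568359375, 39.13508605957031), (168.91604614257812, 141.3946075439453), 84.72301483154297)
[array([0.6556, 0.1093]), array([ 0.6407, -0.0451]), array([ 0.5058, -0.0287]), array([0.5244, 0.124 ])]
top blue 540 ((372.27337646484375, 54.442386627197266), (143.82177734375, 21.4068546295166), 83.33482360839844) [372.00366  54.17446]
top vial_1 [(0.57, 110, array([118., 238.])), (0.55, 118, array([237., 166.])), (0.54, 120, array([142., 238.])), (0.46, 127, array([138., 210.]))]
[111 233] [124 243]
[232 160] [242 172]
[135 233] [149 243]
[131 204] [144 216]
top fence [(0.96, 2059, array([240., 265.]))]
```

View pics/crop1.png

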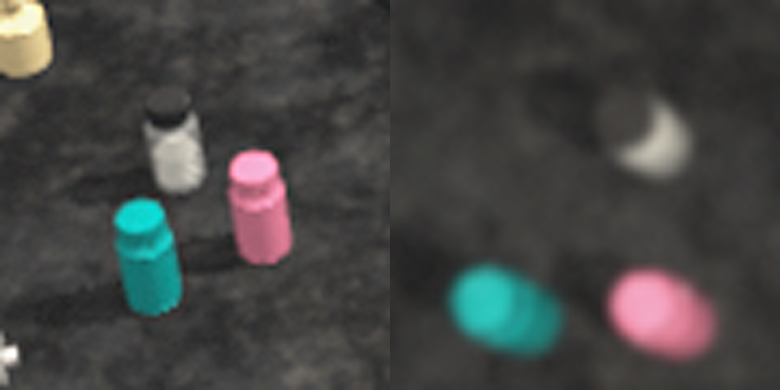

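View pics/crop2.png

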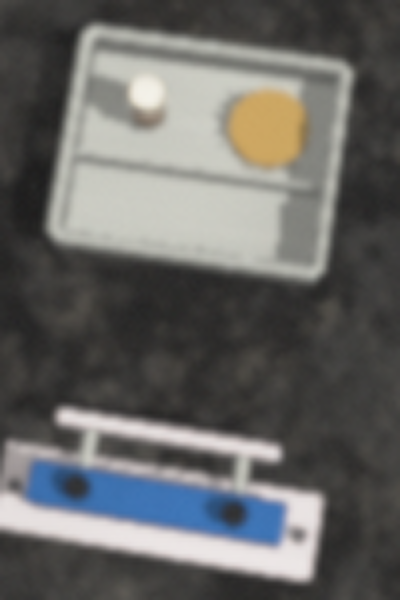

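The crop confirms it: the only black-capped vial is at scene px (169,239), top px (136,208); the pink and turquoise ones are look-alikes. Now refining yaw, position and height.

```bash
cat >> h.py <<'E'
def trayfit(n="top",z=.033):
    m=bot.trace("tray",n)[0]["mask"].astype(np.uint8)
    m=cv2.morphologyEx(m,cv2.MORPH_OPEN,np.ones((3,3)))
    c=max(cv2.findContours(m,0,cv2.CHAIN_APPROX_NONE)[0],key=cv2.contourArea)
    w=np.array([onz(n,p[0],z)[:2] for p in c],np.float32)*1000
    (cx,cy),(a,b),ang=cv2.minAreaRect(w)
    y=ang if a>b else ang-90
    yaw=np.deg2rad(y-90 if y>0 else y+90)
    Rm=np.array([[np.cos(yaw),np.sin(yaw)],[-np.sin(yaw),np.cos(yaw)]])
    l=(w-[cx,cy])@Rm.T;o={}
    for k,s in(("far",l[:,0]>50),("near",l[:,0]<-50)):
        q=l[s&(abs(l[:,1])<65)];f=np.polyfit(q[:,1],q[:,0],1);o[k]=(round(np.rad2deg(yaw)-np.rad2deg(np.arctan(f[0])),2),round(f[1],1))
    for k,s in(("left",l[:,1]>65),("right",l[:,1]<-65)):
        q=l[s&(abs(l[:,0])<50)];f=np.polyfit(q[:,0],q[:,1],1);o[k]=(round(np.rad2deg(yaw)+np.rad2deg(np.arctan(f[0])),2),round(f[1],1))
    return (cx,cy),np.rad2deg(yaw),o
E
python3 - <<'E'
from h import *
I={n:bot.camera(n) for n in("scene","top")}
print(trayfit());bot.camera("top");print(trayfit())
# blue block & bar edges in top
im=I["top"];hsv=cv2.cvtColor(im,cv2.COLOR_RGB2HSV)
b=cv2.inRange(hsv,(105,120,50),(125,255,255))
cols=range(210,270,1);up=[];lo=[]
for c in cols:
    r=np.where(b[245:290,c])[0]+245
    if len(r): up.append((c,r.min()-.5));lo.append((c,r.max()+.5))
def lf(p,z):
    w=np.array([onz("top",q,z)[:2] for q in p])*1000
    vx,vy,x,y=cv2.fitLine(w.astype(np.float32),cv2.DIST_HUBER,0,.01,.01).ravel();a=np.rad2deg(np.arctan2(-vx,vy) if vy>0 else np.arctan2(vx,-vy))
    return round(float(a),2),round(float(x),1),round(float(y),1)
print("blue up/lo",lf(up,.036),lf(lo,.036))
# bar: bright band, upper edge at half level subpixel
g=cv2.cvtColor(im,cv2.COLOR_RGB2GRAY).astype(float);e=[];e2=[]
for c in range(218,268):
    r0=int(round(242+(c-215)*0.155)); s=g[r0-6:r0+9,c]; k=int(np.argmax(s)); 
    h=(s[k]+s[0])/2; j=k
    while j>0 and s[j]>h:j-=1
    if j>0:e.append((c,r0-6+j+(h-s[j])/(s[j+1]-s[j])))
print("bar upper edge",lf(e,.036),len(e))
# ends of blue
bb=np.argwhere(b[240:290,195:285])[:,::-1]+[195,240]
w=np.array([onz("top",q,.036)[:2] for q in bb])*1000;print("blue c",w.mean(0))
# heights
print("cap tri",tri((168.8,238),(136.5,208.2)))
print("cap on z51",onz("top",(136.5,208.2),.051),onz("scene",(168.8,238),.051))
ds=[d for d in bot.trace("vial_1","scene") if 160<np.argwhere(d["mask"]).mean(0)[1]<176 and np.argwhere(d["mask"]).mean(0)[0]<255]
for d in ds:
    mm=np.argwhere(d["mask"]);print(mm.min(0),mm.max(0),"bottom front",onz("scene",(mm[mm[:,0]==mm[:,0].max(),1].mean(),mm[:,0].max()),0))
# tray corners heights: far-left & near-left/right corners in both views
ms=bot.trace("tray","scene")[0]["mask"].astype(np.uint8);mt=bot.trace("tray","top")[0]["mask"].astype(np.uint8)
for m in(ms,mt):
    c=max(cv2.findContours(m,0,2)[0],key=cv2.contourArea);print(cv2.approxPolyDP(cv2.convexHull(c),4,True)[:,0].tolist())
print(bot.get_obs()["clock"])
E
```

```text
((580.9490356445312, 39.78472137451172), np.float64(-5.781562805175781), {'far': (np.float64(-6.54), np.float64(68.7)), 'near': (np.float64(-5.81), np.float64(-69.0)), 'left': (np.float64(-5.41), np.float64(81.5)), 'right': (np.float64(-5.66), np.float64(-82.0))})Traceback (most recent call last):
  File "<stdin>", line 3, in <module>
  File "h.py", line 16, in trayfit
    m=bot.trace("tray",n)[0]["mask"].astype(np.uint8)
      ~~~~~~~~~~~~~~~~~~~^^^
IndexError: list index out of range
```

```bash
python3 - <<'E'
from h import *
I={n:bot.camera(n) for n in("scene","top")}
im=I["top"];hsv=cv2.cvtColor(im,cv2.COLOR_RGB2HSV)
b=cv2.inRange(hsv,(105,120,50),(125,255,255))
up=[];lo=[]
for c in range(210,270):
    r=np.where(b[245:290,c])[0]+245
    if len(r): up.append((c,r.min()-.5));lo.append((c,r.max()+.5))
def lf(p,z):
    w=np.array([onz("top",q,z)[:2] for q in p])*1000
    vx,vy,x,y=cv2.fitLine(w.astype(np.float32),cv2.DIST_HUBER,0,.01,.01).ravel();a=np.rad2deg(np.arctan2(-vx,vy) if vy>0 else np.arctan2(vx,-vy))
    return round(float(a),2),round(float(x),1),round(float(y),1)
print("blue up/lo",lf(up,.036),lf(lo,.036))
g=cv2.cvtColor(im,cv2.COLOR_RGB2GRAY).astype(float);e=[]
for c in range(218,268):
    r0=int(round(242+(c-215)*0.155)); s=g[r0-6:r0+9,c]; k=int(np.argmax(s[:10]))
    h=(s[k]+s[0])/2; j=k
    while j>0 and s[j]>h:j-=1
    if j>0:e.append((c,r0-6+j+(h-s[j])/(s[j+1]-s[j])))
print("bar upper edge",lf(e,.036),len(e))
bb=np.argwhere(b[240:290,195:285])[:,::-1]+[195,240]
w=np.array([onz("top",q,.036)[:2] for q in bb])*1000;print("blue c",w.mean(0))
print("cap tri",tri((168.8,238),(136.5,208.2)),onz("top",(136.5,208.2),.051),onz("scene",(168.8,238),.051))
for d in bot.trace("vial_1","scene"):
    mm=np.argwhere(d["mask"]);r,c=mm.mean(0)
    if 160<c<176 and r<255: print(mm.min(0),mm.max(0),"bottom front",onz("scene",(mm[mm[:,0]==mm[:,0].max(),1].mean(),mm[:,0].max()+.5),0))
for n in I:
    r=bot.trace("tray",n)
    if r:
        c=max(cv2.findContours(r[0]["mask"].astype(np.uint8),0,2)[0],key=cv2.contourArea);print(n,cv2.approxPolyDP(cv2.convexHull(c),4,True)[:,0].tolist())
a=np.deg2rad(-6);ex=np.array([np.cos(a),np.sin(a)]);ey=np.array([-ex[1],ex[0]])
P=np.array([[*(np.array([.581,.0395])+sx*.068*ex+sy*.083*ey),.033] for sx,sy in((1,1),(1,-1),(-1,-1),(-1,1))])
print("pred scene",proj("scene",P).round(0).tolist(),"top",proj("top",P).round(0).tolist())
E
```

```text
blue up/lo (-6.86, 382.7, 52.5) (-6.52, 361.2, 51.8)
bar upper edge (-6.56, 416.0, 47.5) 50
blue c [372.0544576   54.06197808]
cap tri [0.49002847 0.29879781 0.04898909] [0.48918448 0.29754567 0.051     ] [0.48831714 0.29992985 0.051     ]
[235 164] [259 177] bottom front [0.47980117 0.30596676 0.        ]
scene [[292, 188], [292, 202], [234, 219], [217, 196], [215, 182], [271, 167]]
top [[221, 147], [287, 158], [278, 210], [214, 201]]
pred scene [[212.0, 181.0], [271.0, 165.0], [296.0, 191.0], [233.0, 209.0]] top [[221.0, 146.0], [288.0, 156.0], [280.0, 211.0], [211.0, 200.0]]
```

Emit:
jog_arm(
  translation=[
    [23,-25.1,-3],
    [23,-25.1,-3],
    [23,-25.1,-3],
    [23,-25.1,-3],
    [23,-25.1,-3],
    [23,-25.1,-3],
    [23,-25.1,-3],
    [23,-25.1,-3],
    [23,-25.1,-3],
    [23,-25.1,-3],
    [23,-25.1,-3],
    [23,-25.1,-3],
    [23,-25.1,-3],
    [23,-25.1,-3],
    [23,-25.1,-3],
    [23,-25.1,-3],
    [23,-25.1,-3],
    [23,-25.1,-3],
    [23,-25.1,-3],
    [23,-25.1,-3],
  ],
  rotation=[
    [0,0,0.8],
    [0,0,0.8],
    [0,0,0.8],
    [0,0,0.8],
    [0,0,0.8],
    [0,0,0.8],
    [0,0,0.8],
    [0,0,0.8],
    [0,0,0.8],
    [0,0,0.8],
    [0,0,0.8],
    [0,0,0.8],
    [0,0,0.8],
    [0,0,0.8],
    [0,0,0.8],
    [0,0,0.8],
    [0,0,0.8],
    [0,0,0.8],
    [0,0,0.8],
    [0,0,0.8],
  ],
  gripper=91,
)

```text
clock: 3.57
eef_pos: [0.68, 0.0282, 0.1678]
tool_rot: [3.141, 0.0, 3.031]
ft_force: [0.5, -0.3, 0.2]
grip_width: 0.0908
grip_force: 0.0
```

Emit:
jog_arm(
  translation=[
    [0,0,-18],
    [0,0,-18],
    [0,0,-18],
    [0,0,-18],
    [0,0,-18],
    [0,0,-16],
    [0,0,-14],
    [0,0,-12],
    [0,0,-9],
    [0,0,-6],
    [0,0,0],
    [0,0,0],
  ],
  rotation=[
    [0,0,-0.2],
    [0,0,0],
    [0,0,0],
    [0,0,0],
    [0,0,0],
    [0,0,0],
    [0,0,0],
    [0,0,0],
    [0,0,0],
    [0,0,0],
    [0,0,0],
    [0,0,0],
  ],
)

```text
clock: 4.57
eef_pos: [0.6793, 0.0296, 0.0212]
tool_rot: [3.141, 0.0, 3.027]
ft_force: [0.2, -0.7, 0.2]
grip_width: 0.091
grip_force: 0.0
```

```bash
python3 - <<'E'
from h import *
I=[bot.camera(n) for n in("scene","top")]
a=cv2.resize(I[0][130:260,180:340],(400,325));b=cv2.resize(I[1][110:240,180:340],(400,325))
cv2.imwrite("pics/c3.png",np.hstack([a,b])[:,:,::-1]);o=bot.get_obs();print(o["eef_pos"],o["ft_force"],o["moment"])
E
```

```text
[0.67973821 0.0296874  0.02192977] [ 0.38444677 -0.61915937  0.52784616] [-0.00860827  0.00685887 -0.02318985]
```

View pics/c3.png

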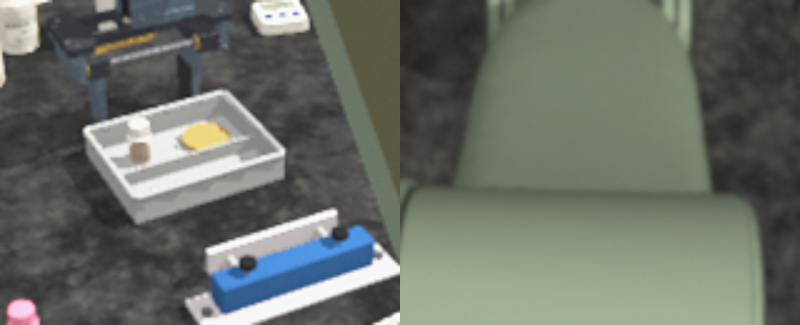

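The crop shows both fingers down beyond the tray's far rim (crop 95,95 and 190,75), clear of it, with the fence square ahead. Now a gentle pull along the fence's −x.

Emit:
jog_arm(
  translation=[
    [-1.5,0.17,0],
    [-1.5,0.17,0],
    [-1.5,0.17,0],
    [-1.5,0.17,0],
    [-1.5,0.17,0],
    [-1.5,0.17,0],
    [-1.5,0.17,0],
    [-1.5,0.17,0],
    [-1.5,0.17,0],
    [-1.5,0.17,0],
    [-1.5,0.17,0],
    [-1.5,0.17,0],
    [-1.5,0.17,0],
    [-1.5,0.17,0],
    [-1.5,0.17,0],
    [-1.5,0.17,0],
  ],
  rotation=[
    [0,0,0],
    [0,0,0],
    [0,0,0],
    [0,0,0],
    [0,0,0],
    [0,0,0],
    [0,0,0],
    [0,0,0],
    [0,0,0],
    [0,0,0],
    [0,0,0],
    [0,0,0],
    [0,0,0],
    [0,0,0],
    [0,0,0],
    [0,0,0],
  ],
)

```text
clock: 6.0
eef_pos: [0.6551, 0.0324, 0.0211]
tool_rot: [3.141, 0.001, 3.027]
ft_force: [4.1, 0.0, -0.7]
grip_width: 0.0911
grip_force: 1.8
```

Emit:
jog_arm(
  translation=[
    [-2,0.23,0],
    [-2,0.23,0],
    [-2,0.23,0],
    [-2,0.23,0],
    [-2,0.23,0],
    [-2,0.23,0],
    [-2,0.23,0],
    [-2,0.23,0],
    [-2,0.23,0],
    [-2,0.23,0],
  ],
  rotation=[
    [0,0,0],
    [0,0,0],
    [0,0,0],
    [0,0,0],
    [0,0,0],
    [0,0,0],
    [0,0,0],
    [0,0,0],
    [0,0,0],
    [0,0,0],
  ],
)

```text
clock: 6.83
eef_pos: [0.635, 0.0347, 0.0211]
tool_rot: [3.141, 0.0, 3.027]
ft_force: [4.2, -0.2, 0.4]
grip_width: 0.0911
grip_force: 2.1
```

Emit:
jog_arm(
  translation=[
    [-2,0.23,0],
    [-2,0.23,0],
    [-2,0.23,0],
    [-2,0.23,0],
    [-2,0.23,0],
    [-2,0.23,0],
    [-2,0.23,0],
    [-2,0.23,0],
    [-2,0.23,0],
    [-2,0.23,0],
    [-2,0.23,0],
    [-2,0.23,0],
    [-2,0.23,0],
    [-2,0.23,0],
    [-2,0.23,0],
    [-2,0.23,0],
    [-2,0.23,0],
    [-2,0.23,0],
    [-2,0.23,0],
    [-2,0.23,0],
  ],
  rotation=[
    [0,0,0],
    [0,0,0],
    [0,0,0],
    [0,0,0],
    [0,0,0],
    [0,0,0],
    [0,0,0],
    [0,0,0],
    [0,0,0],
    [0,0,0],
    [0,0,0],
    [0,0,0],
    [0,0,0],
    [0,0,0],
    [0,0,0],
    [0,0,0],
    [0,0,0],
    [0,0,0],
    [0,0,0],
    [0,0,0],
  ],
)

```text
clock: 8.5
eef_pos: [0.5949, 0.0393, 0.021]
tool_rot: [3.141, 0.0, 3.027]
ft_force: [4.1, -0.1, 2.4]
grip_width: 0.0912
grip_force: 2.5
```

```bash
python3 - <<'E'
from h import *
I=[bot.camera(n) for n in("scene","top")]
a=cv2.resize(I[0][150:260,200:340],(800,628))[:600]
cv2.imwrite("pics/c4.png",a[:,:,::-1]);o=bot.get_obs();print(o["eef_pos"],o["ft_force"],o["moment"])
E
```

```text
[0.59442003 0.03935683 0.02098198] [ 3.76324282 -0.60076323  2.4045915 ] [-0.02099427 -0.62070917  0.04084133]
```

View pics/c4.png

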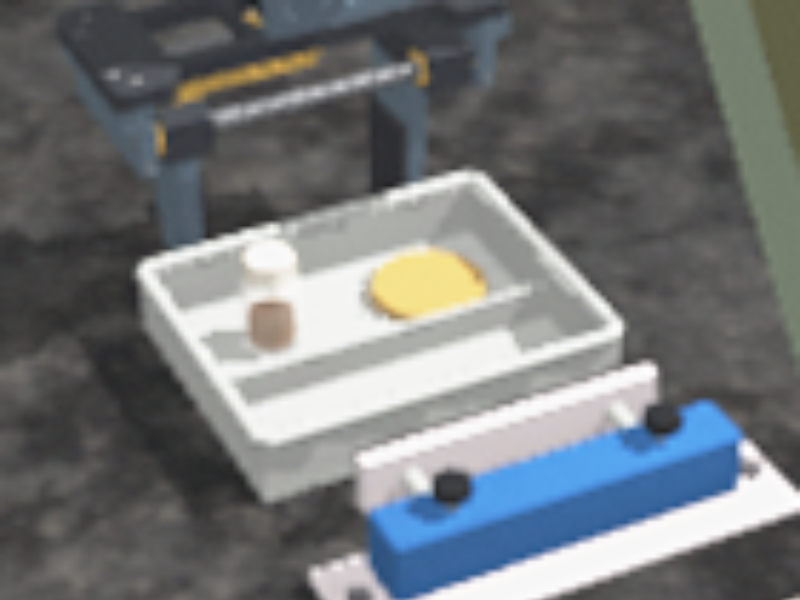

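Tray square to the fence, contents upright, some 20 mm to go. Approaching slowly in short checked steps.

Emit:
jog_arm(
  translation=[
    [-1,0.12,0],
    [-1,0.12,0],
    [-1,0.12,0],
    [-1,0.12,0],
    [-1,0.12,0],
    [-1,0.12,0],
    [-1,0.12,0],
    [-1,0.12,0],
    [-1,0.12,0],
    [-1,0.12,0],
    [-1,0.12,0],
    [-1,0.12,0],
  ],
  rotation=[
    [0,0,0],
    [0,0,0],
    [0,0,0],
    [0,0,0],
    [0,0,0],
    [0,0,0],
    [0,0,0],
    [0,0,0],
    [0,0,0],
    [0,0,0],
    [0,0,0],
    [0,0,0],
  ],
)

```text
clock: 9.6
eef_pos: [0.5832, 0.0407, 0.021]
tool_rot: [3.141, 0.0, 3.027]
ft_force: [4.4, -0.1, 1.2]
grip_width: 0.0909
grip_force: 2.5
```

Emit:
jog_arm(
  translation=[
    [-0.5,0.06,0],
    [-0.5,0.06,0],
    [-0.5,0.06,0],
    [-0.5,0.06,0],
  ],
  rotation=[
    [0,0,0],
    [0,0,0],
    [0,0,0],
    [0,0,0],
  ],
)

```text
clock: 9.93
eef_pos: [0.5812, 0.0409, 0.021]
tool_rot: [3.141, 0.0, 3.027]
ft_force: [5.5, -0.5, 2.4]
grip_width: 0.091
grip_force: 2.5
```

Emit:
jog_arm(
  translation=[
    [-0.5,0.06,0],
    [-0.5,0.06,0],
    [-0.5,0.06,0],
    [-0.5,0.06,0],
  ],
  rotation=[
    [0,0,0],
    [0,0,0],
    [0,0,0],
    [0,0,0],
  ],
)

```text
clock: 10.27
eef_pos: [0.5792, 0.0412, 0.021]
tool_rot: [3.142, 0.0, 3.027]
ft_force: [5.8, -1.0, 1.6]
grip_width: 0.0906
grip_force: 2.5
```

Emit:
jog_arm(
  translation=[
    [-0.5,0.06,0],
    [-0.5,0.06,0],
    [-0.5,0.06,0],
  ],
  rotation=[
    [0,0,0],
    [0,0,0],
    [0,0,0],
  ],
)

```text
clock: 10.52
eef_pos: [0.5777, 0.0414, 0.021]
tool_rot: [3.141, 0.0, 3.027]
ft_force: [5.2, -0.1, 1.2]
grip_width: 0.0909
grip_force: 2.5
```

Emit:
jog_arm(
  translation=[
    [-0.5,0.06,0],
    [-0.5,0.06,0],
    [-0.5,0.06,0],
  ],
  rotation=[
    [0,0,0],
    [0,0,0],
    [0,0,0],
  ],
)

```text
clock: 10.77
eef_pos: [0.5762, 0.0415, 0.021]
tool_rot: [3.141, 0.0, 3.027]
ft_force: [5.5, -1.3, 1.1]
grip_width: 0.0909
grip_force: 2.5
```

Emit:
jog_arm(
  translation=[
    [-0.5,0.06,0],
    [-0.5,0.06,0],
  ],
  rotation=[
    [0,0,0],
    [0,0,0],
  ],
)

```text
clock: 10.93
eef_pos: [0.5752, 0.0417, 0.021]
tool_rot: [3.141, 0.0, 3.027]
ft_force: [4.7, -1.1, 2.3]
grip_width: 0.0912
grip_force: 2.5
```

Emit:
jog_arm(
  translation=[
    [-0.5,0.06,0],
    [-0.5,0.06,0],
    [-0.5,0.06,0],
  ],
  rotation=[
    [0,0,0],
    [0,0,0],
    [0,0,0],
  ],
)

```text
clock: 11.18
eef_pos: [0.5741, 0.0418, 0.0211]
tool_rot: [3.141, 0.001, 3.027]
ft_force: [5.5, -0.8, 0.3]
grip_width: 0.0913
grip_force: 3.2
```

Emit:
jog_arm(
  translation=[
    [-0.3,0.03,0],
    [-0.3,0.03,0],
  ],
  rotation=[
    [0,0,0],
    [0,0,0],
  ],
)

```text
clock: 11.35
eef_pos: [0.574, 0.0418, 0.0211]
tool_rot: [3.141, 0.002, 3.027]
ft_force: [7.1, -0.5, 0.6]
grip_width: 0.0911
grip_force: 3.6
```

```bash
python3 - <<'E'
from h import *
o=bot.get_obs();print(o["eef_pos"],o["ft_force"],o["moment"])
E
```

```text
[0.57399634 0.04182178 0.02112327] [ 7.07329593 -0.51240297  0.56767256] [-0.20676507 -1.2317836  -0.03261235]
```

Contact felt: position stalls while the force rises. Building up to ~10 N and holding.

Emit:
jog_arm(
  translation=[
    [-0.3,0.03,0],
    [-0.3,0.03,0],
    [-0.3,0.03,0],
    [0,0,0],
  ],
  rotation=[
    [0,0,0],
    [0,0,0],
    [0,0,0],
    [0,0,0],
  ],
)

```text
clock: 11.68
eef_pos: [0.5739, 0.0418, 0.0212]
tool_rot: [3.141, 0.004, 3.027]
ft_force: [8.0, -1.3, -0.7]
grip_width: 0.0908
grip_force: 4.2
```

```bash
python3 - <<'E'
from h import *
o=bot.get_obs();print(o["eef_pos"],o["ft_force"],o["moment"])
E
```

```text
[0.57393816 0.04181896 0.02119606] [ 8.01681163 -1.27341068 -0.69244249] [-0.19698048 -1.39737101  0.00996429]
```

Emit:
jog_arm(
  translation=[
    [-0.4,0.04,0],
    [-0.4,0.04,0],
    [-0.4,0.04,0],
    [-0.4,0.04,0],
    [0,0,0],
  ],
  rotation=[
    [0,0,0],
    [0,0,0],
    [0,0,0],
    [0,0,0],
    [0,0,0],
  ],
)

```text
clock: 12.1
eef_pos: [0.5739, 0.0418, 0.0214]
tool_rot: [3.141, 0.008, 3.027]
ft_force: [11.4, -1.3, -3.5]
grip_width: 0.0911
grip_force: 5.6
```

```bash
python3 - <<'E'
from h import *
o=bot.get_obs();print(o["eef_pos"],o["ft_force"],o["moment"])
E
```

```text
[0.5738519  0.04184049 0.02136547] [11.42602684 -1.31234724 -3.49525027] [-0.35974731 -1.9025979  -0.05655552]
```

Emit:
jog_arm(
  translation=[
    [0,0,-0.3],
    [0,0,-0.3],
    [0,0,0],
    [0,0,0],
    [0,0,0],
    [0,0,0],
    [0,0,0],
    [0,0,0],
    [0,0,0],
    [0,0,0],
    [0,0,0],
    [0,0,0],
    [0,0,0],
    [0,0,0],
  ],
  rotation=[
    [0,0,0],
    [0,0,0],
    [0,0,0],
    [0,0,0],
    [0,0,0],
    [0,0,0],
    [0,0,0],
    [0,0,0],
    [0,0,0],
    [0,0,0],
    [0,0,0],
    [0,0,0],
    [0,0,0],
    [0,0,0],
  ],
)

```text
clock: 13.27
eef_pos: [0.5739, 0.0418, 0.0212]
tool_rot: [3.141, 0.008, 3.027]
ft_force: [10.6, -2.9, 0.8]
grip_width: 0.0911
grip_force: 5.2
```

```bash
python3 - <<'E'
from h import *
o=bot.get_obs();print(o["eef_pos"],o["ft_force"],o["moment"]);c=bot.camera("scene")
cv2.imwrite("pics/c5.png",cv2.resize(c[150:270,190:350],(800,600))[:,:,::-1])
E
```

```text
[0.57389512 0.04182831 0.02120568] [10.61595818 -2.85009876  0.76743663] [-0.29295316 -1.65889696 -0.003406  ]
```

View pics/c5.png

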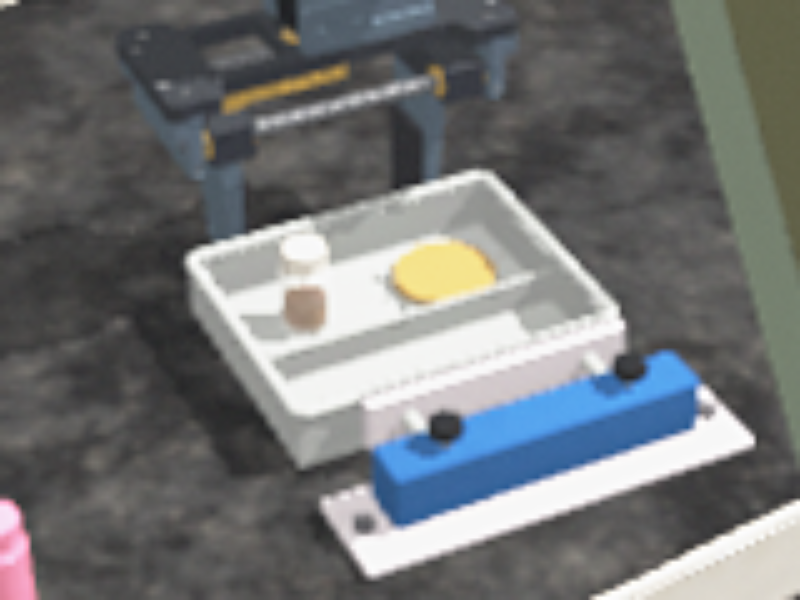

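Held at 10.6–11.4 N for over a second. The picture shows the near rim flush along the whole bar (365–620, 400–330) and both contents upright. Backing off and rising.

Emit:
jog_arm(
  translation=[
    [1,-0.12,0],
    [1,-0.12,0],
    [1,-0.12,0],
    [1,-0.12,0],
    [2,-0.2,0],
    [4,-0.5,0],
    [5,-0.6,0],
    [4,-0.5,0],
    [2,-0.2,0],
    [0,0,8],
    [0,0,16],
    [0,0,22],
    [0,0,25],
    [0,0,25],
    [0,0,20],
    [0,0,10],
  ],
  rotation=[
    [0,0,0],
    [0,0,0],
    [0,0,0],
    [0,0,0],
    [0,0,0],
    [0,0,0],
    [0,0,0],
    [0,0,0],
    [0,0,0],
    [0,0,0],
    [0,0,0],
    [0,0,0],
    [0,0,0],
    [0,0,0],
    [0,0,0],
    [0,0,0],
  ],
)

```text
clock: 14.65
eef_pos: [0.5924, 0.0398, 0.1498]
tool_rot: [3.141, 0.004, 3.027]
ft_force: [0.1, 0.7, 0.8]
grip_width: 0.091
grip_force: 0.0
```

Emit:
jog_arm(
  translation=[
    [-3,8,0],
    [-6,15,0],
    [-8,21,0],
    [-9,24,0],
    [-9,25,0],
    [-10,25,0],
    [-10,25,0],
    [-10,25,0],
    [-10,25,0],
    [-9,24,0],
    [-8,20,0],
    [-6,14,0],
    [-3,8,0],
    [0,0,0],
  ],
  rotation=[
    [0,0,0],
    [0,0,0],
    [0,0,0],
    [0,0,0],
    [0,0,0],
    [0,0,0],
    [0,0,0],
    [0,0,0],
    [0,0,0],
    [0,0,0],
    [0,0,0],
    [0,0,0],
    [0,0,0],
    [0,0,0],
  ],
)

```text
clock: 15.82
eef_pos: [0.4888, 0.2999, 0.1451]
tool_rot: [-3.141, -0.002, 3.029]
ft_force: [0.3, -1.0, 0.8]
grip_width: 0.0912
grip_force: 0.0
```

```bash
python3 - <<'E'
from h import *
bot.camera("top");bot.camera("scene")
o=bot.get_obs();print(o["clock"],o["eef_pos"],o["ft_force"])
try: print("tray",trayfit())
except Exception as e: print(e)
for n in("top","scene"):
    for q in("vial_1","tray","petri_dish"):
        for d in bot.recognise(q,n)[:5]: print(n,q,round(d["p"],2),np.round(d["point"],4))
E
```

```text
15.9167 [0.48996295 0.29825303 0.14556602] [-0.31499388 -0.28633068  0.48028013]
tray ((486.65899658203125, 51.5569953918457), np.float64(-6.801918029785156), {'far': (np.float64(-6.7), np.float64(66.5)), 'near': (np.float64(-6.46), np.float64(-65.6)), 'left': (np.float64(-7.65), np.float64(80.6)), 'right': (np.float64(-7.03), np.float64(-81.2))})
top vial_1 0.58 [0.4777 0.0552 0.0076]
top vial_1 0.53 [0.4246 0.2773 0.0478]
top vial_1 0.53 [0.4228 0.3262 0.0349]
top tray 0.94 [0.4804 0.0605 0.0056]
top petri_dish 0.62 [0.5092 0.0079 0.0114]
scene vial_1 0.78 [0.5111 0.0912 0.0325]
scene vial_1 0.76 [0.4149 0.3419 0.0301]
scene vial_1 0.74 [0.4153 0.2875 0.033 ]
scene vial_1 0.64 [0.4809 0.296  0.0307]
scene vial_1 0.53 [0.6183 0.3374 0.0194]
scene tray 0.66 [0.4851 0.0494 0.0132]
scene tray 0.22 [0.6131 0.3372 0.0209]
scene petri_dish 0.69 [0.5123 0.0129 0.0089]
```

Emit:
jog_arm(
  translation=[
    [0,0.5,-10],
    [0,0.5,-16],
    [0,0,-18],
    [0,0,-18],
    [0,0,-17],
    [0,0,-14],
    [0,0,-11],
    [0,0,-8],
    [0,0,-5],
    [0,0,-2.5],
    [0,0,0],
  ],
  rotation=[
    [0,0,0],
    [0,0,0],
    [0,0,0],
    [0,0,0],
    [0,0,0],
    [0,0,0],
    [0,0,0],
    [0,0,0],
    [0,0,0],
    [0,0,0],
    [0,0,0],
  ],
)

```text
clock: 17.18
eef_pos: [0.4904, 0.2997, 0.0266]
tool_rot: [-3.142, -0.0, 3.027]
ft_force: [0.9, 0.9, -0.4]
grip_width: 0.0911
grip_force: 0.0
```

Emit:
jog_arm(
  translation=[
    [0,0,0],
    [0,0,0],
    [0,0,0],
    [0,0,0],
    [0,0,0],
    [0,0,0],
    [0,0,0],
    [0,0,0],
    [0,0,0],
    [0,0,0],
    [0,0,0],
    [0,0,0],
  ],
  rotation=[
    [0,0,0],
    [0,0,0],
    [0,0,0],
    [0,0,0],
    [0,0,0],
    [0,0,0],
    [0,0,0],
    [0,0,0],
    [0,0,0],
    [0,0,0],
    [0,0,0],
    [0,0,0],
  ],
  gripper=15,
  grip_force=8,
)

```text
clock: 18.18
eef_pos: [0.4904, 0.2997, 0.0268]
tool_rot: [3.142, -0.0, 3.027]
ft_force: [0.4, 0.6, 1.1]
grip_width: 0.025
grip_force: 8.0
```

Emit:
jog_arm(
  translation=[
    [0,0,5],
    [0,0,12],
    [0,0,20],
    [0,0,22],
    [0,0,18],
    [0,0,10],
    [0,0,3],
    [0,0,0],
  ],
  rotation=[
    [0,0,0],
    [0,0,0],
    [0,0,0],
    [0,0,0],
    [0,0,0],
    [0,0,0],
    [0,0,0],
    [0,0,0],
  ],
)

```text
clock: 18.85
eef_pos: [0.4906, 0.2998, 0.1175]
tool_rot: [3.141, 0.001, 3.027]
ft_force: [-0.1, -0.9, -0.1]
grip_width: 0.0249
grip_force: 8.0
```

Emit:
jog_arm(
  translation=[
    [-1,-6,0],
    [-2,-13,0],
    [-3,-20,0],
    [-3,-24,0],
    [-3,-25,0],
    [-4,-25,0],
    [-4,-25,0],
    [-4,-25,0],
    [-4,-25,0],
    [-3,-22,0],
    [-2,-17,0],
    [-2,-11,0],
    [-1,-6,0],
    [0,-1,0],
    [0,0,0],
  ],
  rotation=[
    [0,0,0],
    [0,0,0],
    [0,0,0],
    [0,0,0],
    [0,0,0],
    [0,0,0],
    [0,0,0],
    [0,0,0],
    [0,0,0],
    [0,0,0],
    [0,0,0],
    [0,0,0],
    [0,0,0],
    [0,0,0],
    [0,0,0],
  ],
)

```text
clock: 20.1
eef_pos: [0.4543, 0.0547, 0.1167]
tool_rot: [3.141, -0.0, 3.026]
ft_force: [-0.5, 0.0, -0.5]
grip_width: 0.0245
grip_force: 8.0
```

```bash
python3 - <<'E'
from h import *
c=bot.camera("scene");o=bot.get_obs();print(o["eef_pos"],o["tool_rot"],o["grip_width"])
e=np.array(o["eef_pos"]);p=proj("scene",[e,e-[0,0,.0268]]).round(0);print(p)
u,v=p[0].astype(int);y=max(0,v-60);x=u-80
print(x,y);cv2.imwrite("pics/c6.png",cv2.resize(c[y:y+120,x:x+160],(800,600),interpolation=2)[:,:,::-1])
E
```

```text
[0.45448473 0.05504687 0.11672195] [ 3.14120573e+00 -1.92636474e-04  3.02662936e+00] 0.024818239482308418
[[276. 183.]
 [276. 193.]]
196 123
```

View pics/c6.png

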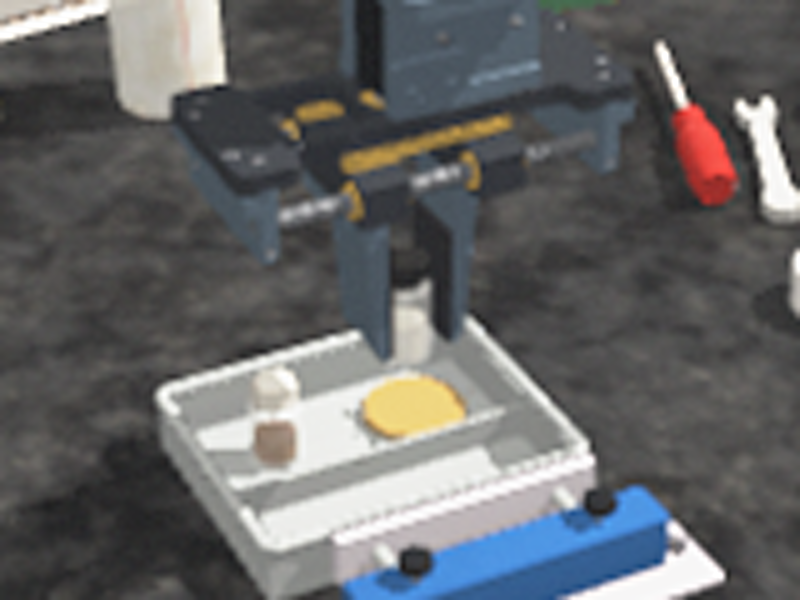

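The vial hangs upright in the jaws (crop 410,310), above the near compartment (tray still flush). Lowering it to the floor, stopping on light contact.

Emit:
jog_arm(
  translation=[
    [0,0,-6],
    [0,0,-12],
    [0,0,-14],
    [0,0,-14],
    [0,0,-12],
    [0,0,-10],
    [0,0,-7],
    [0,0,-4],
    [0,0,-2.5],
    [0,0,-1.5],
    [0,0,-1],
    [0,0,0],
  ],
  rotation=[
    [0,0,0],
    [0,0,0],
    [0,0,0],
    [0,0,0],
    [0,0,0],
    [0,0,0],
    [0,0,0],
    [0,0,0],
    [0,0,0],
    [0,0,0],
    [0,0,0],
    [0,0,0],
  ],
)

```text
clock: 21.15
eef_pos: [0.4547, 0.0548, 0.0331]
tool_rot: [3.141, 0.001, 3.027]
ft_force: [0.1, 0.2, -0.5]
grip_width: 0.0248
grip_force: 8.0
```

Emit:
jog_arm(
  translation=[
    [0,0,-0.5],
    [0,0,-0.5],
    [0,0,0],
  ],
  rotation=[
    [0,0,0],
    [0,0,0],
    [0,0,0],
  ],
)

```text
clock: 21.4
eef_pos: [0.4546, 0.0547, 0.0321]
tool_rot: [3.141, 0.0, 3.026]
ft_force: [0.2, 0.4, 0.2]
grip_width: 0.0248
grip_force: 8.0
```

Emit:
jog_arm(
  translation=[
    [0,0,-0.5],
    [0,0,-0.4],
    [0,0,-0.3],
    [0,0,0],
  ],
  rotation=[
    [0,0,0],
    [0,0,0],
    [0,0,0],
    [0,0,0],
  ],
)

```text
clock: 21.73
eef_pos: [0.4545, 0.0547, 0.0308]
tool_rot: [3.142, 0.0, 3.027]
ft_force: [0.1, -0.4, 2.0]
grip_width: 0.025
grip_force: 8.0
```

Emit:
jog_arm(
  translation=[
    [0,0,0],
    [0,0,0],
    [0,0,0],
    [0,0,0],
    [0,0,0],
    [0,0,0],
  ],
  rotation=[
    [0,0,0],
    [0,0,0],
    [0,0,0],
    [0,0,0],
    [0,0,0],
    [0,0,0],
  ],
  gripper=45,
)

```text
clock: 22.23
eef_pos: [0.4544, 0.0547, 0.0306]
tool_rot: [3.142, -0.0, 3.027]
ft_force: [0.2, 1.0, 0.4]
grip_width: 0.045
grip_force: 0.0
```

Emit:
jog_arm(
  translation=[
    [0,0,2],
    [0,0,5],
    [0,0,10],
    [0,0,16],
    [0,0,20],
    [0,0,25],
    [0,0,25],
    [0,0,20],
    [0,20,10],
    [0,30,0],
    [0,30,0],
    [0,30,0],
    [0,30,0],
    [0,30,0],
    [0,30,0],
    [0,20,0],
    [0,0,0],
  ],
  rotation=[
    [0,0,0],
    [0,0,0],
    [0,0,0],
    [0,0,0],
    [0,0,0],
    [0,0,0],
    [0,0,0],
    [0,0,0],
    [0,0,0],
    [0,0,0],
    [0,0,0],
    [0,0,0],
    [0,0,0],
    [0,0,0],
    [0,0,0],
    [0,0,0],
    [0,0,0],
  ],
)

```text
clock: 23.65
eef_pos: [0.4546, 0.2782, 0.1641]
tool_rot: [3.139, 0.001, 3.03]
ft_force: [0.3, -0.2, 0.2]
grip_width: 0.0451
grip_force: 0.0
```

```bash
python3 - <<'E'
from h import *
c=bot.camera("scene");t=bot.camera("top");o=bot.get_obs();print(o["clock"],o["eef_pos"],o["ft_force"])
a=cv2.resize(c[140:290,180:380],(800,600),interpolation=2)
a=np.hstack([cv2.resize(c[150:270,200:340],(400,343)),cv2.resize(t[170:290,200:340],(400,343))])
cv2.imwrite("pics/c7.png",a[:,:,::-1])
try: print(trayfit())
except Exception as e: print(e)
E
```

```text
23.75 [0.45409216 0.27479259 0.16373884] [-0.75290081 -0.49601283  0.80075385]
((487.54229736328125, 51.97085952758789), np.float64(-6.631378173828126), {'far': (np.float64(-5.92), np.float64(67.6)), 'near': (np.float64(-6.93), np.float64(-67.3)), 'left': (np.float64(-7.77), np.float64(82.3)), 'right': (np.float64(-5.17), np.float64(-82.4))})
```

View pics/c7.png

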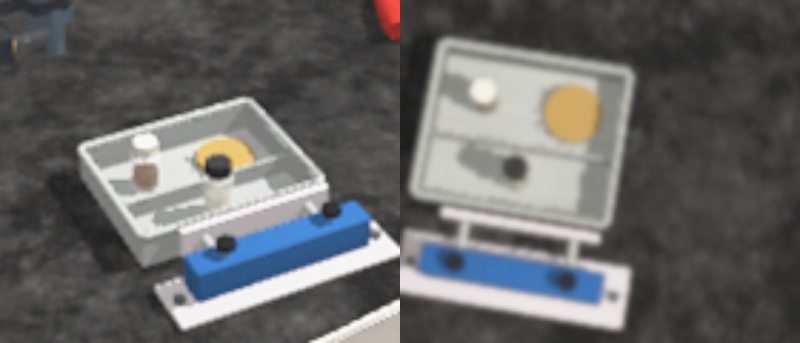

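Both views show the black-capped vial upright in the near compartment (left 218,180; right 514,168). The tray is flush on the bar at its felt position, and the white-capped vial and the dish are undisturbed.

```bash
python3 -c "
from bench import bot
print(bot.job_done())"
```

```text
the job is handed in; nothing more can be done
None
```

The job is handed in at about 24 s of the 54 s: the tray lies flush on the stop bar after a pull of about 11 N held for over a second, the black-capped vial stands upright in the near compartment, the tray's other contents are upright, and the tin and brass weight were never approached.

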